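# Fetch the screening-cell set from behind the reagent bottles

### The job

Get the three-vial screening-cell set out of the refrigerator drawer: first stand the three reagent bottles that block it on the side tray, all three upright, then seat the set fully in the rectangular recess of the aluminium cooling block, and afterwards put every bottle back in the drawer upright, each at the spot where it stood at the start. Do not tip the bottles or the set over, and do not disturb the amber jar and the carton in the drawer.

Things in the scene. Friction and masses are not known exactly. Their poses are not given: they have to be found in the camera images.
- drawer: Open stainless drawer standing fixed on the bench (heavy), 200 mm deep (x) by 300 mm wide (y), walls 3 mm thick and 45 mm high, a blue-grey rail on its front (-x) side reaching 22 mm further out. Origin: centre of its underside, on the bench; its floor is 3 mm above that. Its x axis points to the back of the drawer, away from the robot; z up.
- cellset: Screening-cell set, loose, about 0.18 kg: a white plastic carrier block 34 mm (its x) by 90 mm (its y) by 46 mm high with three grey-capped dropper vials in a row on top, rigidly fixed, total height 66 mm. Origin: centre of its underside; z up. It stands at the back of the drawer about 40 mm from the back wall, its long side along the drawer's width, with the three bottles in a row about 8 mm in front of it. Grip the block across its 34 mm; its two ends are alike.
- round_bottle: Round white plastic reagent bottle with sloping shoulder, loose, about 0.2 kg: body 50 mm in diameter, straight up to 82 mm, then narrowing to a grey screw cap 29 mm in diameter and 24 mm high whose top is 128 mm above the bottle's underside. Origin: centre of its underside; z up. The cap is fixed to the bottle and is a good grip.
- square_bottle: Square white plastic reagent bottle, loose, about 0.2 kg: body 44 by 44 mm, 80 mm high, short shoulder, grey round screw cap 29 mm in diameter and 24 mm high whose top is 118 mm above the bottle's underside. Origin: centre of its underside; z up. The cap is fixed to the bottle and is a good grip.
- slim_bottle: Slim round white plastic reagent bottle without a shoulder, loose, about 0.17 kg: body 40 mm in diameter, 110 mm high, with a wide grey cap 37 mm in diameter and 30 mm high whose top is 140 mm above the bottle's underside. Origin: centre of its underside; z up. The cap is fixed to the bottle and is a good grip. The three bottles stand side by side about 58 mm apart, in any order.
- tray: Shallow empty stainless side tray, fixed on the bench, 220 mm (its x) by 150 mm (its y), rim 3 mm thick and 15 mm high. Origin: centre of its underside, on the bench; its floor is 3 mm above that. It lies on the left or on the right of the drawer.
- coldblock: Aluminium cooling block on a black base, fixed on the bench, 125 mm (its x) by 155 mm (its y), top 42 mm above the bench. A rectangular recess for the cell set, 48 mm (x) by 104 mm (y) and 10 mm deep, is centred in its top between two rows of three small tube wells. Origin: centre of its underside, on the bench; the recess floor is 32 mm above the origin. It lies on the other side of the drawer from the tray.
- jar: Bystander: small amber glass jar with black lid, 36 mm in diameter, 43 mm high, loose, in the drawer in front of the bottles. Origin: centre of its underside.
- card_box: Bystander: small lidded carton 39 by 63 mm, 35 mm high, loose, in the drawer in front of the bottles. Origin: centre of its underside. (Also about, fixed and not listed: a rack of sample tubes 90 mm high between the robot and the drawer, and bench equipment up to 145 mm high behind the drawer, beyond x = 0.77.)
Mind the look-alikes: they are no part of the job. What is shaped like the round_bottle but green or red is not meant.

How it is judged:
By the outcome, as a careful person would: the job done as asked, in the order asked, and still so for the second after the job is handed in, with the robot touching nothing.
It also fails if it takes over 152 s, if anything falls off the work surface, if the arm or the gripper's body presses on something with over 40 N, if the wrist force passes 120 N, or if a joint passes its speed limit or range.

### The arm

A 6-joint arm with a two-finger parallel gripper is mounted at the origin on the work surface. World frame = base frame: x ahead of the robot, y to its left, z up, the work surface at z = 0. Lengths are in m, angles in rad, forces in N, time in s.
With the tool pointing down it reaches from about 0.25 to 0.775 m from the base axis. Payload 4 kg.
Tool frame: the origin (TCP) lies midway between the tips of the shut fingers; the grasp point (between the pads) lies 19 mm behind it; z points along the fingers, y is the direction in which the jaws open and shut (so a half turn about z gives the same grasp; the last joint's range is limited). The gripper opens to 94 mm and grips with 3 to 60 N. Pads are 16 mm wide; open, the fingers measure 119 mm over their backs; the gripper's body (75 mm by 177 mm) begins 78 mm behind the grasp point.
Start: joints at [1.2, 0.087, 1.371, -0, 1.684, -0.103], TCP at [0.146, 0.53, 0.206] pointing down, gripper open.
Joint ranges: [-3.1, 3.1], [-0.76, 2.03], [0.27, 2.55], [-1.08, 4.22], [0.17, 2.65], [-2.57, 2.57]. Speed limits (rad/s): [2.79, 2.79, 3.14, 3.14, 3.14, 3.14].

### API

Orientations are given as [roll, pitch, yaw] about the fixed x, y, z axes, in that order (R = Rz(yaw) Ry(pitch) Rx(roll)).
In Python, from bench import robot, cams gives the robot as it stands.
- The arm moves only by the tool step_arm, never from a script. Its argument "plan" is a list that holds one entry, the list of rows, each a list of 5 numbers: the shift along the world's x, y, z in mm, then the turn about the world's z in rad, then the opening in per cent of the stroke, from 0 (shut) to 100 (fully open). In form: [[[tx, ty, tz, turn, fingers], ...]]. A call has 1 to 8 rows; each row is the pose to reach, as a shift and turn from the pose commanded when the call began; what a row does not reach only later rows make up. A row lasts 1/12 s, in which the tool goes at most 41.7 mm and 7.16 degrees, less where a joint would pass 70% of its speed; a pose out of reach is approached as far as the arm can. A call with a gripper value outside its range is refused whole. The fingers move at their own pace and stop on an object; the grip force is fixed at half the most. Time passes only in rows, so rows that repeat a pose let the fingers close. It gives the time, the measured TCP pose, the force and the opening at its end, in the units of the state.
- robot.get_obs(): the state, without advancing time (a new reading comes with each control period).
- cams.snapshot(name): name is "scene" or "top" or "wrist"; returns a dict with "frame" (480x640x3 uint8, red, green, blue), "camera_matrix" (3x3 intrinsics, pixels), "k1" (the pictures are not rectified: a ray, as slopes to the right and down, at radius r is drawn at 1 + k1 r^2 times it, then the intrinsics apply), "origin" and "attitude" of the camera in the world; the wrist camera has in their place "T_tool_cam" (4x4, takes a point from camera to tool coordinates, whose origin is the TCP and whose axes are the flange's). Camera axes: x right, y down, z forward; pixel columns grow to the right and rows downward; lengths in m; the calibration is good to about 2 mm. A picture is of the moment at which its call begins: read the wrist's pose just before it. There is no depth.
- robot.close_job(): hands the job in, once; it reports no verdict.
The state is a dict: "time": time; "joint_positions": joint angles; "qvel": joint speeds; "joint_torque": joint torques, N m; "tool_pos": TCP position; "ee_rot": TCP orientation; "wrist_force": force on the tool from outside, world axes, zero at the start; "wrist_torque": the same for the moment, N m; "width": finger opening in m.
Only numpy, scipy, OpenCV 4.12 (cv2) and the standard library are available. Lean on these libraries where they do the work, as an engineer would, in place of code of your own. Each camera call takes 0.05 s, during which the arm holds its last target. There are 200 camera calls.

## Working session

There is one attempt and no reset: what is moved stays moved. The work goes in short steps, Python scripts to look and compute and a tool call to move; the robot and the scene stay as the last step left them, time stands still between calls to the robot, and variables do not carry over. Pictures are saved under pics/ and viewed, about 12 in all and at most 16, crops included, and the job is handed in when it is done.

Besides the shell and the picture viewer there is one more tool, called in YAML: its name, and indented under it one key for each argument. step_arm: Moves the arm, as the interface text tells. Its arguments: {"type":"object","properties":{"plan":{"type":"array"}},"required":["plan"]}

```bash
mkdir -p pics; ls
cat > h.py <<'E'
import numpy as np, cv2
from bench import robot, cams
from scipy.spatial.transform import Rotation as R
def snap(n,f):
    s=cams.snapshot(n); cv2.imwrite('pics/'+f,s['frame'][:,:,::-1]); return s
E
python3 - <<'E'
from h import *
import pickle
print(robot.get_obs())
for n in ('scene','top'):
    s=snap(n,n+'0.png'); pickle.dump(s,open(n+'.pkl','wb'))
    print(n,{k:v for k,v in s.items() if k!='frame'})
E
```

```text
pics
{'time': 0.0, 'joint_positions': array([ 1.19990154e+00,  8.79308270e-02,  1.37222402e+00,  1.84508662e-06,
        1.68356887e+00, -1.03101592e-01]), 'qvel': array([ 1.25909164e-04, -7.85847822e-05,  2.02317204e-04, -1.62935301e-04,
        3.16360357e-03, -1.37324606e-03]), 'joint_torque': array([-1.27319538e-03, -3.40195084e+01, -3.02419889e+01,  7.15941866e-02,
        3.30932031e-02, -1.92719817e-04]), 'tool_pos': array([0.14534323, 0.52989733, 0.20433271]), 'ee_rot': array([-3.13947310e+00, -2.21150661e-04,  2.87379943e+00]), 'wrist_force': array([-0.37914747, -0.00596305,  1.31896709]), 'wrist_torque': array([ 0.04093369, -0.01964172, -0.0768616 ]), 'width': 0.09398921635099255}
scene {'camera_matrix': array([[589.50466456,   0.        , 312.01908868],
       [  0.        , 589.50466456, 233.01218562],
       [  0.        ,   0.        ,   1.        ]]), 'k1': 0.049058571198134115, 'origin': array([ 1.06908748, -0.61960278,  0.75231979]), 'attitude': array([-2.29127442e+00, -1.95082607e-03,  6.66603742e-01])}
top {'camera_matrix': array([[619.06336318,   0.        , 315.13243803],
       [  0.        , 619.06336318, 235.83457593],
       [  0.        ,   0.        ,   1.        ]]), 'k1': -0.08326771847123841, 'origin': array([ 0.34250978, -0.01648791,  1.50594191]), 'attitude': array([-2.99667814,  0.0248    , -1.58949067])}
```

View pics/scene0.png

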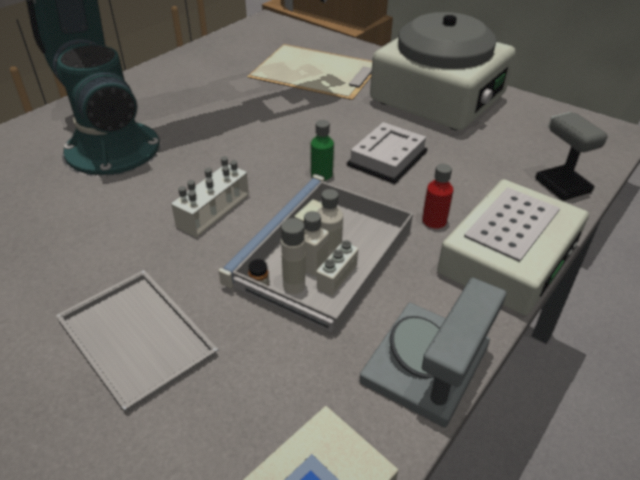

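View pics/top0.png

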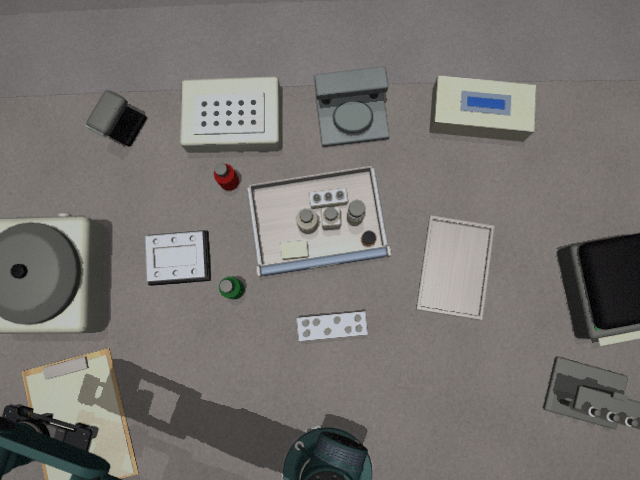

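The drawer is at about (320,220) in the top picture. From left to right its bottles are round (307,218), square (331,217) and slim (356,211). The cell set is at (328,197), the tray at (456,267) and the cold block at (178,258). The green (231,288) and red (226,177) look-alikes stand outside the drawer. The white round bottle inside the drawer is the one meant. I'll enlarge the picture to confirm this and measure.

Run:
```python
import cv2
im=cv2.imread('pics/top0.png')
a=cv2.resize(im[160:280,240:400],None,fx=5,fy=5,interpolation=cv2.INTER_CUBIC)
cv2.imwrite('pics/c1.png',a)
b=cv2.resize(im[222:292,140:215],None,fx=5,fy=5,interpolation=cv2.INTER_CUBIC)
c=cv2.resize(im[210:325,412:500],None,fx=4,fy=4,interpolation=cv2.INTER_CUBIC)
import numpy as np
o=np.zeros((460,375+352,3),np.uint8);o[:350,:375]=b;o[:460,375:]=c
cv2.imwrite('pics/c2.png',o)
```

```text
(no output)
```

View pics/c1.png

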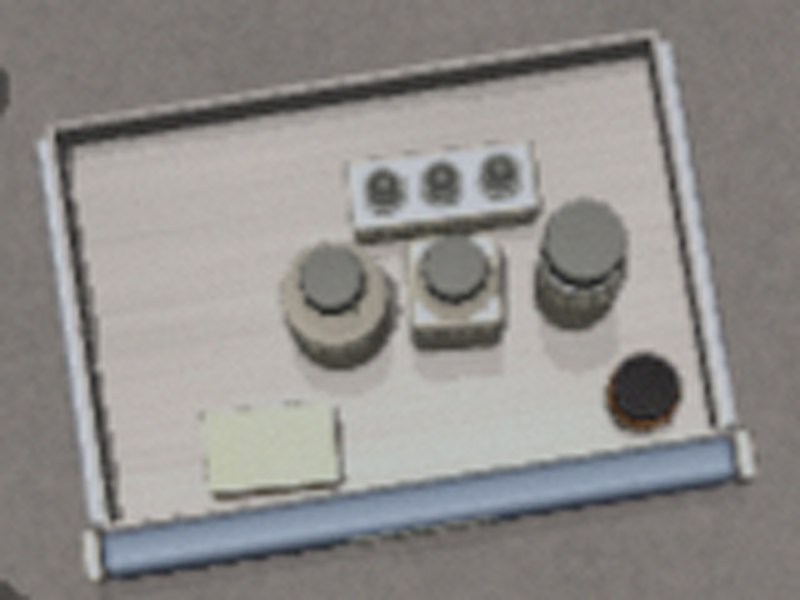

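View pics/c2.png

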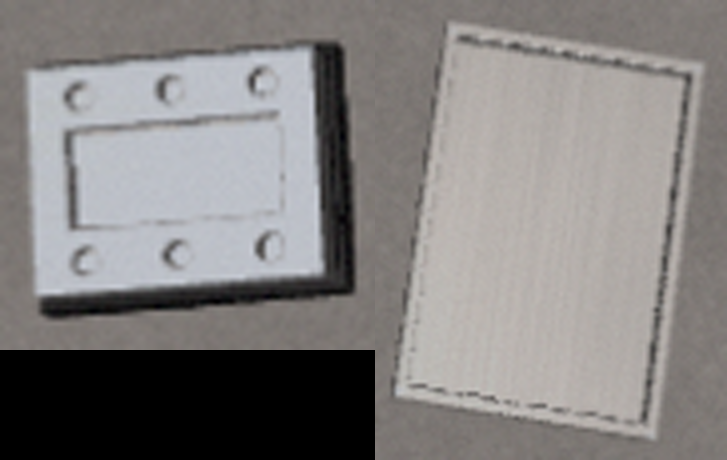

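```bash
cat >> h.py <<'E'
def proj_rays(s,uv,Rm=None,o=None):
    K=s['camera_matrix']; uv=np.atleast_2d(np.array(uv,float))
    d=(uv-K[:2,2])/np.array([K[0,0],K[1,1]])
    n=cv2.undistortPoints(uv.reshape(-1,1,2),K,np.array([s['k1'],0,0,0,0.])).reshape(-1,2)
    Rm=R.from_euler('xyz',s['attitude']).as_matrix() if Rm is None else Rm
    o=s['origin'] if o is None else o
    return o, np.c_[n,np.ones(len(n))]@Rm.T
def at(s,uv,z,**k):
    o,d=proj_rays(s,uv,**k); t=(z-o[2])/d[:,2]; return o[:2]+d[:,:2]*t[:,None]
def pix(s,X,Rm=None,o=None):
    Rm=R.from_euler('xyz',s['attitude']).as_matrix() if Rm is None else Rm
    o=s['origin'] if o is None else o
    c=(np.atleast_2d(X)-o)@Rm; n=c[:,:2]/c[:,2:]; n=n*(1+s['k1']*(n**2).sum(1))[:,None]
    return n*s['camera_matrix'][0,0]+s['camera_matrix'][:2,2]
E
python3 - <<'E'
from h import *
import pickle
s=pickle.load(open('top.pkl','rb')); sc=pickle.load(open('scene.pkl','rb'))
np.set_printoptions(precision=4,suppress=True)
c1=lambda p:240+0+(np.array(p,float)+.5)/5*1-.5+np.array([0,-80])
def show(n,uv,z):
    w=at(s,uv,z); print(n,w.tolist() if 0 else w.round(4).tolist()); return w
A={}
for n,p,z in(('round',(333,277),.131),('square',(455,267),.121),('slim',(584,240),.143),('jar',(646,388),.046)):
    w=show(n,c1([p]),z); print('  scene px',pix(sc,np.c_[w,[z]]).round(1).tolist())
w=show('vials',c1([(384,190),(442,183),(500,175)]),.069)
w=show('block',c1([(350,163),(534,143),(540,205),(358,227)]),.049);print(w.mean(0))
w=show('carton',c1([(203,412),(333,403),(340,488),(213,495)]),.038);print(w.mean(0))
show('drawerback',c1([(50,130),(657,35)]),.045)
cb=lambda p:(np.array(p,float)+.5)/5-.5+[140,222]
w=show('cbtop',cb([(27,70),(312,45),(326,275),(40,297)]),.042);print(w.mean(0), np.linalg.norm(w-np.roll(w,1,0),axis=1))
w=show('recess',cb([(70,130),(278,113),(284,212),(75,228)]),.042);print(w.mean(0), np.linalg.norm(w-np.roll(w,1,0),axis=1))
tr=lambda p:(np.array(p,float)-[375,0]+.5)/4-.5+[412,210]
w=show('tray',tr([(450,22),(703,65),(655,437),(395,398)]),.015);print(w.mean(0), np.linalg.norm(w-np.roll(w,1,0),axis=1))
im=cv2.imread('pics/scene0.png')
cv2.imwrite('pics/c3.png',cv2.resize(im[170:330,215:425],None,fx=3.75,fy=3.75,interpolation=cv2.INTER_CUBIC))
E
```

```text
round [[0.5918, 0.0331]]
  scene px [[327.8, 194.6]]
square [[0.5969, -0.0221]]
  scene px [[310.3, 216.3]]
slim [[0.6039, -0.08]]
  scene px [[291.2, 225.6]]
jar [[0.5501, -0.1119]]
  scene px [[256.2, 265.7]]
vials [[0.6443, 0.0105], [0.6471, -0.017], [0.6503, -0.0446]]
block [[0.6622, 0.027], [0.6699, -0.0617], [0.6394, -0.0638], [0.6307, 0.0237]]
[ 0.6506 -0.0187]
carton [[0.5444, 0.1], [0.5474, 0.0375], [0.5063, 0.0348], [0.5043, 0.0956]]
[0.5256 0.067 ]
drawerback [[0.683, 0.1723], [0.723, -0.1228]]
cbtop [[0.5666, 0.428], [0.5757, 0.2884], [0.4645, 0.2809], [0.4564, 0.4195]]
[0.5158 0.3542] [0.1105 0.1399 0.1115 0.1389]
recess [[0.5369, 0.4063], [0.543, 0.3047], [0.4951, 0.3014], [0.4893, 0.403]]
[0.5161 0.3538] [0.0477 0.1018 0.048  0.1018]
tray [[0.6056, -0.266], [0.5756, -0.4196], [0.3514, -0.3778], [0.3783, -0.223]]
[ 0.4777 -0.3216] [0.2314 0.1564 0.2281 0.1571]
```

View pics/c3.png

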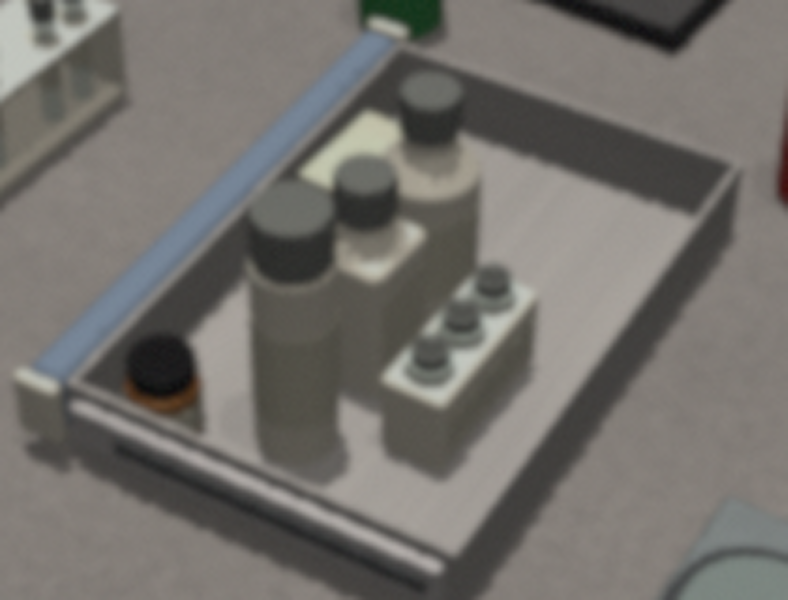

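The crop shows the white round, square and slim bottles upright in the drawer, with the cell set behind them and the amber jar and carton in front. Reprojecting the positions into this view agrees to about 2 px. Next I'll move above the drawer and refine with the wrist camera.

step_arm:
  plan:
    - [[0,0,36,-0.12,100],[0,0,72,-0.24,100],[0,0,108,-0.36,100],[0,0,144,-0.48,100],[25,-31,144,-0.6,100],[50,-62,144,-0.72,100],[75,-93,144,-0.84,60],[100,-124,144,-0.96,60]]

```text
time: 0.77
tool_pos: [0.2461, 0.4052, 0.3492]
ee_rot: [-3.141, 0.0, 1.909]
wrist_force: [0.4, -0.3, 0.2]
width: 0.0842
```

step_arm:
  plan:
    - [[25,-31,0,-0.12,60],[50,-62,0,-0.236,60],[75,-93,0,-0.236,60],[100,-124,0,-0.236,60],[125,-155,0,-0.236,60],[150,-186,0,-0.236,60],[175,-217,0,-0.236,60],[200,-248,0,-0.236,60]]

```text
time: 1.43
tool_pos: [0.4462, 0.1566, 0.3491]
ee_rot: [-3.141, -0.0, 1.678]
wrist_force: [0.8, 1.4, 0.2]
width: 0.0564
```

step_arm:
  plan:
    - [[25,-30,0,0,60],[50,-60,0,0,60],[75,-90,0,0,60],[100,-120,0,0,60],[125,-150,0,0,60],[144,-178,0,0,60],[144,-178,0,0,60],[144,-178,0,0,60]]

```text
time: 2.1
tool_pos: [0.59, -0.0211, 0.3472]
ee_rot: [-3.138, -0.001, 1.675]
wrist_force: [0.4, 0.3, -0.1]
width: 0.0562
```

```bash
cat >> h.py <<'E'
def wrist(f):
    import pickle
    ob=robot.get_obs(); s=snap('wrist',f); T=np.array(s['T_tool_cam']); Rt=R.from_euler('xyz',ob['ee_rot']).as_matrix()
    d=dict(camera_matrix=s['camera_matrix'],k1=s['k1'],Rm=Rt@T[:3,:3],o=ob['tool_pos']+Rt@T[:3,3],frame=s['frame'],T=T,ob=ob)
    pickle.dump(d,open(f+'.pkl','wb')); return d
def J(ob): y=ob['ee_rot'][2]; return (np.pi/2-0+y-np.pi+np.pi/2*0)  # jaw angle mod pi
E
python3 - <<'E'
from h import *
d=wrist('w1.png'); print(d['T'],d['ob']['tool_pos'],d['ob']['ee_rot'],d['ob']['time'],d['ob']['width'],d['ob']['wrist_force'],d['o'],d['k1'],d['ob']['joint_positions'])
E
```

```text
[[ 3.00241530e-04 -9.58539895e-01 -2.84958206e-01  8.26987879e-02]
 [ 9.99998006e-01 -2.74822749e-04  1.97807780e-03  9.87815412e-04]
 [-1.97437949e-03 -2.84958231e-01  9.58537901e-01 -1.78342444e-01]
 [ 0.00000000e+00  0.00000000e+00  0.00000000e+00  1.00000000e+00]] [ 0.5900157  -0.02111425  0.34724312] [-3.13775529e+00 -1.17461073e-03  1.67487295e+00] 2.1 0.056248355558247615 [ 0.38065596  0.27869048 -0.08113591] [0.58310911 0.06110236 0.52567748] -0.056415760574815975 [-1.31932444e-01  2.02377419e-01  9.61290864e-01  2.67025207e-04
  1.98193000e+00 -2.35905094e-01]
```

View pics/w1.png

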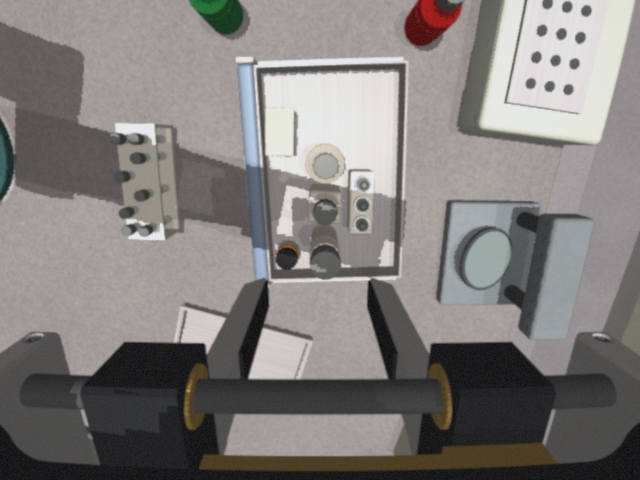

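The wrist view shows the drawer, with the caps at round (325,165), square (324,211) and slim (325,255). The cell-set vials are at (363,185), (362,205) and (362,224). I'll enlarge it and triangulate together with the top view.

Run:
```python
import cv2,numpy as np
im=cv2.imread('pics/w1.png')[135:285,265:415]
a=cv2.resize(im,None,fx=4,fy=4,interpolation=cv2.INTER_CUBIC).astype(float)
a=255*(a/255)**0.6
cv2.imwrite('pics/c4.png',a)
```

```text
[ WARN:0@0.182] global loadsave.cpp:1063 imwrite_ Unsupported depth image for selected encoder is fallbacked to CV_8U.
```

View pics/c4.png

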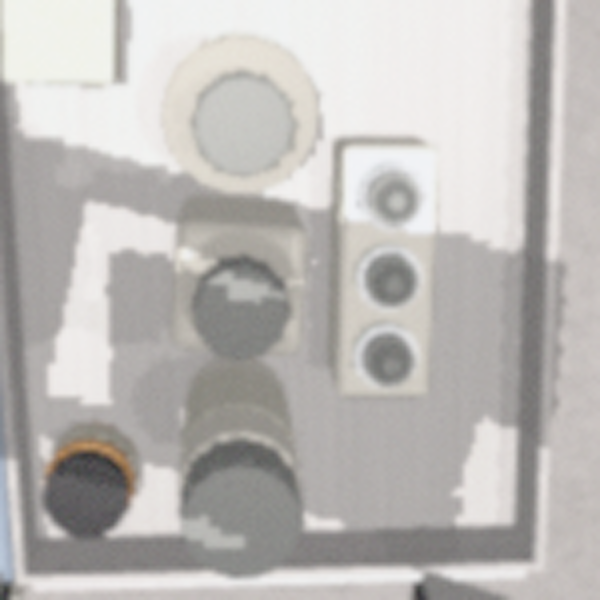

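Run:
```python
from h import *
import pickle
d=pickle.load(open('w1.png.pkl','rb')); k=dict(Rm=d['Rm'],o=d['o'])
w=lambda p:(np.array(p,float)+.5)/4-.5+[265,135]
top=dict(round=(.5918,.0331),square=(.5969,-.0221),slim=(.6039,-.08),jar=(.5501,-.1119))
for n,p,z in(('round',(243,122),.131),('square',(241,310),.121),('slim',(241,517),.143),('jar',(88,494),.046)):
    print(n,at(d,w([p]),z,**k).round(4),top[n])
print(at(d,w([(397,203),(389,283),(387,361)]),.069,**k).round(4).tolist())
b=at(d,w([(343,145),(437,145),(428,395),(338,395)]),.049,**k);print(b.round(4).tolist(),b.mean(0))
```

```text
round [[0.5938 0.0364]] (0.5918, 0.0331)
square [[ 0.5996 -0.0193]] (0.5969, -0.0221)
slim [[ 0.6056 -0.0771]] (0.6039, -0.08)
jar [[ 0.5539 -0.109 ]] (0.5501, -0.1119)
[[0.6492, 0.0117], [0.6503, -0.0152], [0.6534, -0.0421]]
[[0.6309, 0.0272], [0.663, 0.0307], [0.673, -0.0575], [0.6407, -0.0609]] [ 0.65190552 -0.0151314 ]
```

step_arm:
  plan:
    - [[8,-28,-20,0,60],[15,-57,-40,0,60],[15,-57,-80,0,60],[15,-57,-115,0,60],[15,-57,-140,0,60],[15,-57,-150,0,60],[15,-57,-150,0,60],[15,-57,-150,0,60]]

```text
time: 2.82
tool_pos: [0.6046, -0.0755, 0.201]
ee_rot: [3.14, 0.0, 1.679]
wrist_force: [-0.3, 0.4, 1.2]
width: 0.0564
```

Run:
```python
from h import *
d=wrist('w2.png');print(d['ob']['tool_pos'],d['ob']['ee_rot'])
k=dict(Rm=d['Rm'],o=d['o'])
for n,p in (('round',(.5928,.0348,.131)),('square',(.5982,-.0207,.121)),('slim',(.6048,-.0785,.143))): print(n,pix(d,p,**k).round(1))
```

```text
[ 0.60462717 -0.07551899  0.20100895] [3.13996606e+00 3.28817480e-04 1.67931424e+00]
round [[315.6  98.3]]
square [[314.8 179.3]]
slim [[315.3 262.6]]
```

View pics/w2.png

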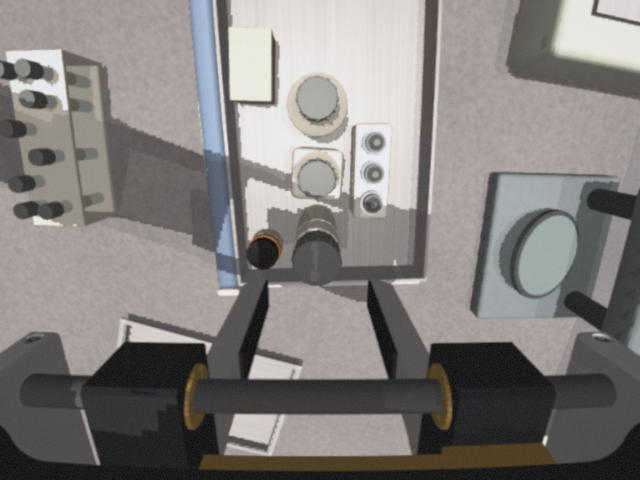

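The caps now appear at round (317,97), square (317,178) and slim (316,259). This matches the averaged estimate to about 1 mm, and the jaws are centred on the slim bottle. Descending and gripping.

step_arm:
  plan:
    - [[0,0,-25,0,60],[0,0,-50,0,60],[0,0,-70,0,60],[0,0,-84,0,60],[0,0,-84,0,60],[0,0,-84,0,30],[0,0,-84,0,30],[0,0,-84,0,20]]

```text
time: 3.53
tool_pos: [0.6061, -0.0768, 0.1186]
ee_rot: [3.137, 0.002, 1.678]
wrist_force: [-0.8, 0.6, 1.3]
width: 0.0402
```

step_arm:
  plan:
    - [[0,0,0,0,0],[0,0,0,0,0],[0,0,0,0,0],[0,0,0,0,0],[0,0,0,0,0]]

```text
time: 3.95
tool_pos: [0.6056, -0.0769, 0.1182]
ee_rot: [3.138, 0.001, 1.678]
wrist_force: [-0.8, 0.2, 5.4]
width: 0.0365
```

step_arm:
  plan:
    - [[0,0,10,0,0],[0,0,25,0,0],[0,0,45,0,0],[0,0,65,0,0],[0,0,75,0,0],[-3,-12,75,0,0],[-7,-32,75,0,0],[-12,-56,75,0,0]]

```text
time: 4.62
tool_pos: [0.5919, -0.1327, 0.1893]
ee_rot: [-3.14, -0.001, 1.68]
wrist_force: [0.3, -1.2, -1.6]
width: 0.0366
```

step_arm:
  plan:
    - [[-6,-28,0,0,0],[-12,-56,0,0,0],[-19,-84,0,0,0],[-26,-112,0,0,0],[-32,-140,0,0,0],[-38,-168,0,0,0],[-42,-188,0,0,0],[-45,-200,0,0,0]]

```text
time: 5.28
tool_pos: [0.5455, -0.3356, 0.1882]
ee_rot: [-3.139, -0.001, 1.675]
wrist_force: [0.5, 1.1, -1.8]
width: 0.0362
```

step_arm:
  plan:
    - [[0,0,0,0,0],[0,0,-20,0,0],[0,0,-40,0,0],[0,0,-57,0,0],[0,0,-67,0,0],[0,0,-73,0,0],[0,0,-73,0,0],[0,0,-74,0,0]]

```text
time: 5.95
tool_pos: [0.5481, -0.3321, 0.1177]
ee_rot: [3.14, 0.001, 1.679]
wrist_force: [-1.4, -0.2, 4.0]
width: 0.0365
```

step_arm:
  plan:
    - [[0,0,0,0,60],[0,0,0,0,60],[0,0,0,0,60],[0,0,0,0,60],[0,0,25,0,60],[0,0,55,0,60],[0,0,85,0,60],[0,0,85,0,60]]

```text
time: 6.62
tool_pos: [0.5501, -0.3344, 0.2097]
ee_rot: [3.132, 0.009, 1.678]
wrist_force: [0.6, 0.7, 2.2]
width: 0.0562
```

Run:
```python
from h import *
s=snap('scene','s1.png')
cv2.imwrite('pics/s1c.png',cv2.resize(s['frame'][150:440,20:440,::-1],None,fx=1.9,fy=1.9,interpolation=cv2.INTER_CUBIC))
print(pix(s,(.548,-.333,.143)),pix(s,(.548,-.333,.003)))
```

```text
[[141.91833481 303.22058391]] [[158.94413563 365.0064902 ]]
```

View pics/s1c.png

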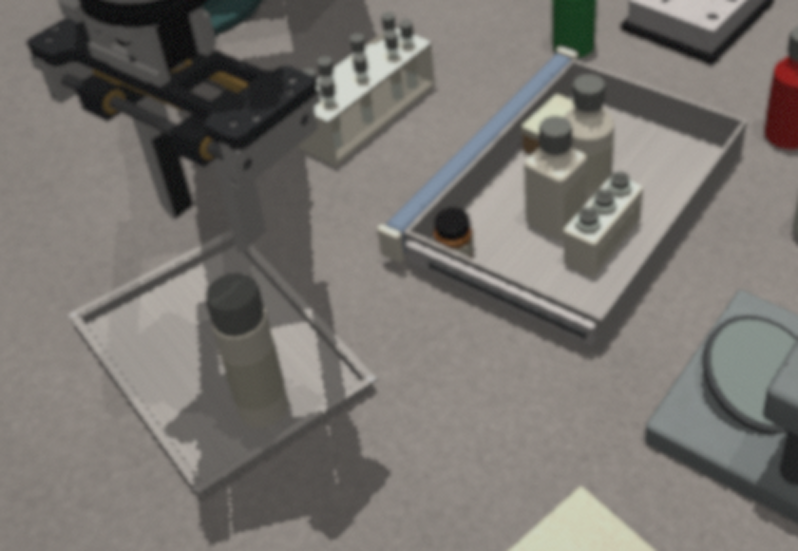

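The slim bottle stands upright in the tray: its cap is at crop (236,290), against a prediction of (232,291). Square and round positions come from w2.

Run:
```python
from h import *
import pickle
d=pickle.load(open('w2.png.pkl','rb')); k=dict(Rm=d['Rm'],o=d['o'])
print(at(d,[(317,178)],.121,**k),at(d,[(317,97.5)],.131,**k),at(d,[(316,259)],.143,**k))
b=at(d,[(374,142),(373,173),(372,203)],.069,**k);print(b.tolist(), b.mean(0))
print(robot.get_obs()['tool_pos'])
```

```text
[[ 0.59972349 -0.01960217]] [[0.59372068 0.0353904 ]] [[ 0.60504023 -0.0756366 ]]
[[0.64660576774138, 0.011670857053391336], [0.6497605720831248, -0.014994404723735779], [0.6529657550250548, -0.04195944799276195]] [ 0.64977736 -0.01509433]
[ 0.54939274 -0.33387799  0.20670536]
```

step_arm:
  plan:
    - [[6,39,0,0,50],[12,78,0,0,50],[18,117,0,0,50],[25,156,0,0,50],[32,195,0,0,50],[38,234,0,0,50],[45,273,0,0,50],[50,303,0,0,50]]

```text
time: 7.33
tool_pos: [0.597, -0.0264, 0.1998]
ee_rot: [-3.14, -0.001, 1.679]
wrist_force: [0.2, 0.4, 0.5]
width: 0.0467
```

step_arm:
  plan:
    - [[1.5,10,0,0,50],[1.5,10,-25,0,50],[1.5,10,-55,0,50],[1.5,10,-82,0,50],[1.5,10,-97,0,50],[1.5,10,-102,0,50],[1.5,10,-102,0,50],[1.5,10,-102,0,50]]

```text
time: 8.0
tool_pos: [0.5992, -0.0202, 0.0997]
ee_rot: [3.141, 0.0, 1.677]
wrist_force: [0.5, -0.1, 0.4]
width: 0.0472
```

step_arm:
  plan:
    - [[0,0,0,0,20],[0,0,0,0,20],[0,0,0,0,0],[0,0,0,0,0],[0,0,0,0,0],[0,0,0,0,0],[0,0,0,0,0]]

```text
time: 8.58
tool_pos: [0.5997, -0.0197, 0.101]
ee_rot: [3.139, 0.001, 1.678]
wrist_force: [-0.8, -1.2, 5.5]
width: 0.0278
```

step_arm:
  plan:
    - [[0,0,10,0,0],[0,0,25,0,0],[0,0,45,0,0],[0,0,65,0,0],[0,0,78,0,0],[-4,-10,78,0,0],[-12,-30,78,0,0],[-22,-55,78,0,0]]

```text
time: 9.25
tool_pos: [0.5763, -0.0744, 0.1762]
ee_rot: [-3.14, -0.001, 1.68]
wrist_force: [0.6, -0.0, -1.7]
width: 0.0286
```

step_arm:
  plan:
    - [[-12,-30,0,0,0],[-25,-62,0,0,0],[-38,-95,0,0,0],[-51,-128,0,0,0],[-64,-160,0,0,0],[-76,-190,0,0,0],[-88,-218,0,0,0],[-96,-237,0,0,0]]

```text
time: 9.92
tool_pos: [0.4783, -0.3142, 0.1756]
ee_rot: [-3.139, -0.001, 1.675]
wrist_force: [-0.1, -0.2, -1.0]
width: 0.0284
```

step_arm:
  plan:
    - [[-2.5,-8,0,0,0],[-2.5,-8,-20,0,0],[-2.5,-8,-43,0,0],[-2.5,-8,-60,0,0],[-2.5,-8,-70,0,0],[-2.5,-8,-76,0,0],[-2.5,-8,-77,0,0],[-2.5,-8,-77,0,0]]

```text
time: 10.58
tool_pos: [0.4789, -0.3194, 0.1008]
ee_rot: [3.141, 0.0, 1.678]
wrist_force: [-0.9, 0.7, -1.6]
width: 0.0284
```

step_arm:
  plan:
    - [[0,0,0,0,50],[0,0,0,0,50],[0,0,0,0,50],[0,0,0,0,50],[0,0,25,0,50],[0,0,60,0,50],[0,0,100,0,50],[0,0,100,0,50]]

```text
time: 11.25
tool_pos: [0.4817, -0.3221, 0.2105]
ee_rot: [3.13, 0.012, 1.678]
wrist_force: [0.2, -0.1, 2.2]
width: 0.0467
```

step_arm:
  plan:
    - [[12,37,0,0,50],[24,74,0,0,50],[36,111,0,0,50],[48,148,0,0,50],[60,185,0,0,50],[72,222,0,0,50],[84,259,0,0,50],[96,296,0,0,50]]

```text
time: 11.92
tool_pos: [0.575, -0.0217, 0.2009]
ee_rot: [3.14, 0.0, 1.678]
wrist_force: [1.2, -0.3, 0.6]
width: 0.0471
```

step_arm:
  plan:
    - [[10,33,0,0,50],[19,59.5,0,0,50],[19,59.5,-25,0,50],[19,59.5,-55,0,50],[19,59.5,-80,0,50],[19,59.5,-92,0,50],[19,59.5,-92,0,50],[19,59.5,-92,0,50]]

```text
time: 12.58
tool_pos: [0.5936, 0.0358, 0.1086]
ee_rot: [-3.141, -0.0, 1.678]
wrist_force: [-0.1, 0.4, 0.4]
width: 0.0467
```

step_arm:
  plan:
    - [[0,0,0,0,20],[0,0,0,0,20],[0,0,0,0,0],[0,0,0,0,0],[0,0,0,0,0],[0,0,0,0,0],[0,0,0,0,0]]

```text
time: 13.17
tool_pos: [0.5943, 0.0357, 0.1105]
ee_rot: [3.139, 0.001, 1.678]
wrist_force: [-1.2, -0.4, 6.9]
width: 0.0281
```

step_arm:
  plan:
    - [[0,0,10,0,0],[0,0,25,0,0],[0,0,45,0,0],[0,0,65,0,0],[0,0,78,0,0],[-5,-10,78,0,0],[-15,-28,78,0,0],[-28,-52,78,0,0]]

```text
time: 13.83
tool_pos: [0.5648, -0.016, 0.1852]
ee_rot: [-3.14, -0.001, 1.68]
wrist_force: [1.0, 0.2, -2.0]
width: 0.0288
```

step_arm:
  plan:
    - [[-15,-29,0,0,0],[-31,-59,0,0,0],[-47,-89,0,0,0],[-63,-119,0,0,0],[-79,-149,0,0,0],[-95,-179,0,0,0],[-111,-209,0,0,0],[-127,-239,0,0,0]]

```text
time: 14.5
tool_pos: [0.4363, -0.2563, 0.185]
ee_rot: [-3.14, -0.001, 1.678]
wrist_force: [0.8, -0.5, -3.3]
width: 0.0284
```

step_arm:
  plan:
    - [[-14,-26,0,0,0],[-23,-42,0,0,0],[-29,-51.5,0,0,0],[-29,-51.5,-20,0,0],[-29,-51.5,-40,0,0],[-29,-51.5,-60,0,0],[-29,-51.5,-71,0,0],[-29,-51.5,-77,0,0]]

```text
time: 15.17
tool_pos: [0.4078, -0.3062, 0.1096]
ee_rot: [-3.138, -0.001, 1.678]
wrist_force: [-7.8, 2.7, 25.7]
width: 0.0284
```

step_arm:
  plan:
    - [[0,0,0,0,0],[0,0,0,0,50],[0,0,0,0,50],[0,0,0,0,50],[0,0,0,0,50],[0,0,30,0,50],[0,0,65,0,50],[0,0,100,0,50]]

```text
time: 15.83
tool_pos: [0.4091, -0.306, 0.2098]
ee_rot: [-3.14, -0.002, 1.678]
wrist_force: [0.8, -0.2, 1.1]
width: 0.0469
```

Run:
```python
from h import *
d=wrist('w3.png');print(d['ob']['tool_pos'])
s=snap('scene','s2.png');t=snap('top','t2.png')
k=4
o=np.zeros((560,800,3),np.uint8)
a=cv2.resize(s['frame'][170:430,40:420,::-1],(400,274));o[:274,:400]=a
o[:480//1][280:556,:400]=cv2.resize(t['frame'][150:330,240:500,::-1],(400,276),interpolation=cv2.INTER_CUBIC) if 0 else 0
a=cv2.resize(t['frame'][150:330,240:500,::-1],(400,276),interpolation=cv2.INTER_CUBIC);o[280:556,:400]=a
o[:300,400:]=cv2.resize(d['frame'][:,:,::-1],(400,300))
cv2.imwrite('pics/m2.png',o)
```

```text
[ 0.40906705 -0.30598956  0.20976228]
```

View pics/m2.png

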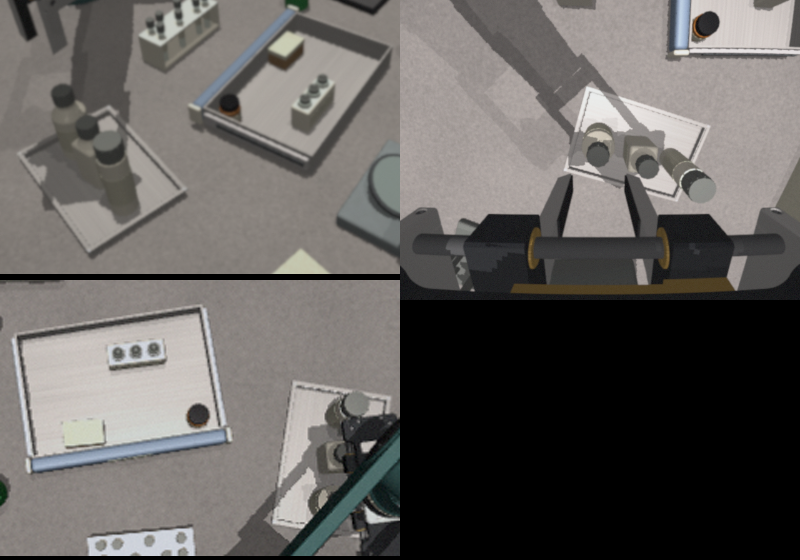

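The slim and square bottles look fine. The round one touched down at 25 N, so I'm checking how it stands, near wrist (595,140) in the mosaic.

Run:
```python
from h import *
a=cv2.imread('pics/w3.png')[125:300,255:480]; b=cv2.imread('pics/s2.png')[230:430,50:230]
o=np.zeros((600,800,3),np.uint8)
o[:311,:400]=cv2.resize(a,(400,311),interpolation=cv2.INTER_CUBIC)
o[:444,400:]=cv2.resize(b,(400,444),interpolation=cv2.INTER_CUBIC)
cv2.imwrite('pics/c5.png',np.clip(255*(o/255.)**.6,0,255).astype(np.uint8))
import pickle
d=pickle.load(open('w3.png.pkl','rb'));k=dict(Rm=d['Rm'],o=d['o']); sc=pickle.load(open('scene.pkl','rb'))
for z in(.003,.131):
  P=np.array([.41,-.307,z])
  print(z,(pix(d,P,**k)-[255,125])*400/225,(pix(sc,P)-[50,230])*400/180)
```

```text
0.003 [[110.28127994 163.95972457]] [[145.68223866 182.94839915]]
0.131 [[109.97457218 225.12419568]] [[104.98361244  58.66270438]]
```

View pics/c5.png

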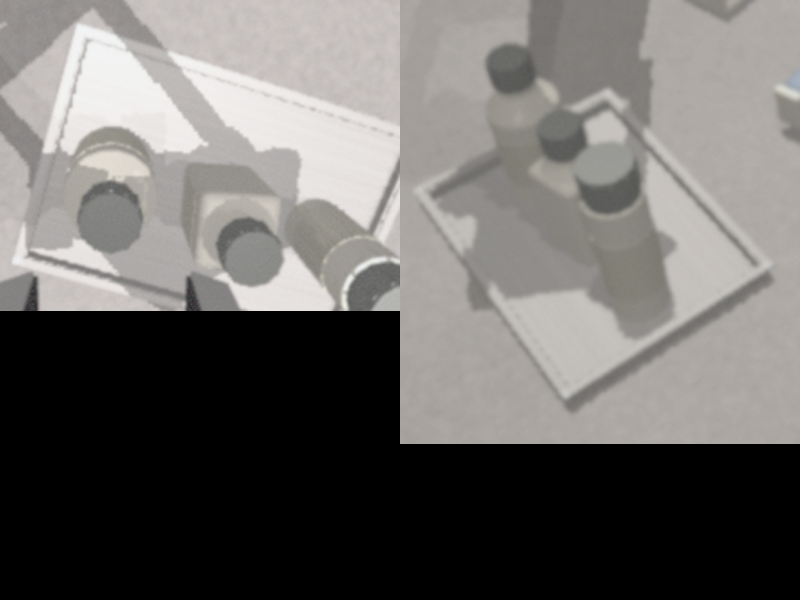

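The round bottle stands upright and clear inside the tray rim; its cap is within about 4 px of the prediction. The cell set is next, at (0.651, −0.015) with yaw about 0.11.

step_arm:
  plan:
    - [[24,29,0,0,60],[48,58,0,0,60],[72,87,0,0,60],[96,116,0,0,60],[120,145,0,0,60],[144,174,0,0,60],[168,203,0,0,60],[192,232,0,0,60]]

```text
time: 16.65
tool_pos: [0.6018, -0.0727, 0.2073]
ee_rot: [-3.139, -0.001, 1.678]
wrist_force: [-0.5, -0.9, 0.5]
width: 0.0563
```

step_arm:
  plan:
    - [[24,30,0,0,60],[40,50,0,0,60],[49,60,0,0,60],[49,60,-35,0,60],[49,60,-70,0,60],[49,60,-90,0,60],[49,60,-90,0,60],[49,60,-90,0,60]]

```text
time: 17.32
tool_pos: [0.6488, -0.0143, 0.1164]
ee_rot: [-3.136, -0.001, 1.678]
wrist_force: [0.9, -0.1, 0.7]
width: 0.0562
```

Run:
```python
from h import *
d=wrist('w4.png');print(d['ob']['tool_pos'],d['ob']['ee_rot'],d['ob']['width'])
k=dict(Rm=d['Rm'],o=d['o'])
u=np.array([-np.sin(.113),np.cos(.113)])
print([pix(d,[*(np.array([.651,-.0152])+i*.027*u),.069],**k).round(0).tolist() for i in(1,0,-1)])
```

```text
[ 0.64882964 -0.01432054  0.11637263] [-3.13574338e+00 -1.35979085e-03  1.67789412e+00] 0.05615937301145936
[[[319.0, 228.0]], [[319.0, 265.0]], [[319.0, 300.0]]]
```

View pics/w4.png

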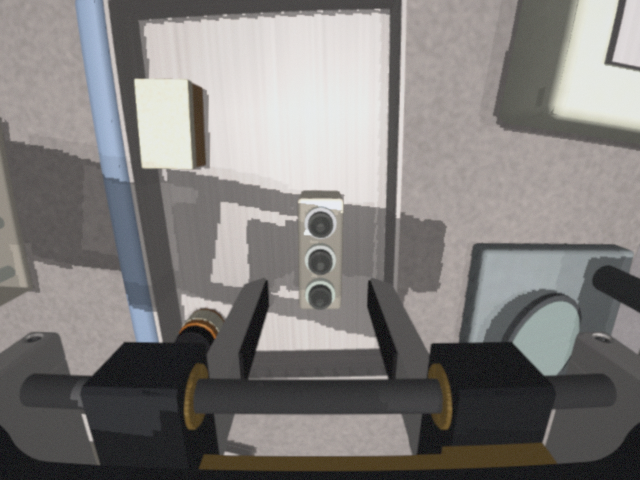

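The vials at (320,224), (320,261) and (320,297) line up with the jaws, and the prediction is within 2 mm. Descending and gripping the block.

step_arm:
  plan:
    - [[0,2,-25,0,60],[0,2,-50,0,60],[0,2,-75,0,60],[0,2,-92,0,60],[0,2,-100,0,60],[0,2,-102,0,60],[0,2,-102,0,60],[0,2,-102,0,40]]

```text
time: 18.03
tool_pos: [0.6522, -0.0128, 0.0201]
ee_rot: [3.137, 0.001, 1.678]
wrist_force: [-0.4, -0.2, -0.1]
width: 0.0529
```

step_arm:
  plan:
    - [[0,0,0,0,30],[0,0,0,0,0],[0,0,0,0,0],[0,0,0,0,0],[0,0,0,0,0],[0,0,0,0,0]]

```text
time: 18.53
tool_pos: [0.6511, -0.0127, 0.0189]
ee_rot: [3.14, 0.0, 1.678]
wrist_force: [-1.4, -0.8, 5.4]
width: 0.034
```

step_arm:
  plan:
    - [[0,0,10,0,0],[0,0,30,0,0],[0,0,55,0,0],[0,0,80,0,0],[0,0,100,0,0],[0,0,110,0,0],[0,0,110,0,0],[0,0,110,0,0]]

```text
time: 19.2
tool_pos: [0.6504, -0.0125, 0.127]
ee_rot: [-3.141, -0.0, 1.678]
wrist_force: [1.3, -0.2, -2.1]
width: 0.0338
```

step_arm:
  plan:
    - [[0,0,30,0,0],[0,0,62,0,0],[-7,15,62,0,0],[-20,45,62,-0.02,0],[-34,78,62,-0.04,0],[-48,111,62,-0.04,0],[-63,144,62,-0.04,0],[-78,177,62,-0.04,0]]

```text
time: 19.87
tool_pos: [0.5701, 0.1661, 0.1862]
ee_rot: [-3.137, 0.0, 1.638]
wrist_force: [1.3, 0.4, -1.4]
width: 0.0335
```

step_arm:
  plan:
    - [[-14,33,0,0,0],[-28,66,0,0,0],[-40,93,0,0,0],[-50,113,0,0,0],[-54,123,0,0,0],[-54,123,0,0,0],[-54,123,0,0,0],[-54,123,0,0,0]]

```text
time: 20.53
tool_pos: [0.5188, 0.2861, 0.1885]
ee_rot: [-3.141, 0.001, 1.636]
wrist_force: [0.5, -0.6, -1.6]
width: 0.0339
```

Run:
```python
from h import *
d=wrist('w5.png');print(d['ob']['tool_pos'],d['ob']['ee_rot'],d['ob']['width'],d['ob']['wrist_force'])
k=dict(Rm=d['Rm'],o=d['o'])
c=np.array([.5185,.357]);a=.066;Rz=np.array([[np.cos(a),-np.sin(a)],[np.sin(a),np.cos(a)]])
for p in((24,52),(24,-52),(-24,-52),(-24,52)): print(p,pix(d,[*(c+Rz@(np.array(p)/1e3)),.042],**k).round(1))
```

```text
[0.51882877 0.28614325 0.18852257] [-3.14059106e+00  1.34639566e-03  1.63649613e+00] 0.033948974580360745 [ 0.45701329 -0.58343637 -1.63404825]
(24, 52) [[347.9  94.5]]
(24, -52) [[345.4 209.9]]
(-24, -52) [[295.6 209.9]]
(-24, 52) [[293.7  94.5]]
```

View pics/w5.png

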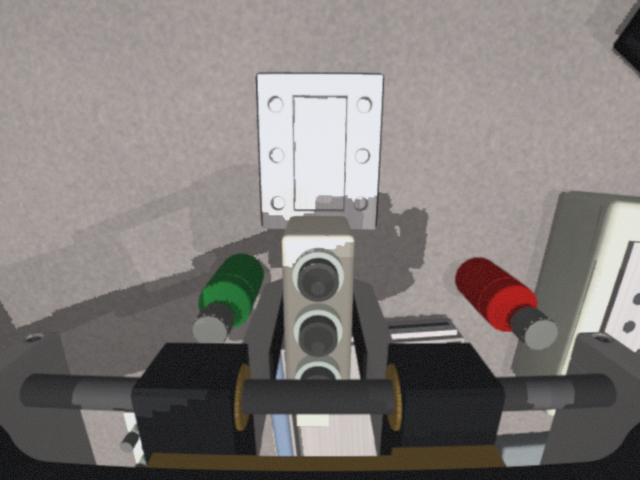

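The recess corners at (293,96), (347,96), (344,210) and (295,210) match the prediction to about 1 px. The set hangs straight. Moving over the recess and lowering.

step_arm:
  plan:
    - [[0,25,0,0,0],[0,50,0,0,0],[-0.5,65,0,0,0],[-0.5,71,0,0,0],[-0.5,71,-30,0,0],[-0.5,71,-60,0,0],[-0.5,71,-90,0,0],[-0.5,71,-115,0,0]]

```text
time: 21.25
tool_pos: [0.5179, 0.3568, 0.0723]
ee_rot: [-3.14, 0.002, 1.637]
wrist_force: [0.7, 0.7, -1.5]
width: 0.0339
```

step_arm:
  plan:
    - [[0,0,-8,0,0],[0,0,-15,0,0],[0,0,-20,0,0],[0,0,-24,0,0],[0,0,-26,0,0],[0,0,-27,0,0],[0,0,-27,0,0]]

```text
time: 21.83
tool_pos: [0.5186, 0.3587, 0.0485]
ee_rot: [3.14, -0.001, 1.638]
wrist_force: [0.9, 0.4, -2.0]
width: 0.0336
```

step_arm:
  plan:
    - [[0,0,-1,0,0],[0,0,-1,0,0],[0,0,-1.5,0,0],[0,0,-1.5,0,0]]

```text
time: 22.17
tool_pos: [0.5187, 0.3589, 0.0479]
ee_rot: [3.139, -0.001, 1.638]
wrist_force: [-1.3, -0.8, 5.8]
width: 0.0339
```

Contact at the right height: the underside works out at 32 mm. Releasing and retreating.

step_arm:
  plan:
    - [[0,0,0,0,60],[0,0,0,0,60],[0,0,0,0,60],[0,0,0,0,60],[0,0,10,0,60],[0,0,40,0,60],[0,0,80,0,60],[0,0,120,0,60]]

```text
time: 22.83
tool_pos: [0.5171, 0.3579, 0.1664]
ee_rot: [-3.139, 0.001, 1.638]
wrist_force: [0.2, 0.7, 0.6]
width: 0.0563
```

step_arm:
  plan:
    - [[0,-20,30,0,60],[-5,-55,45,0.02,60],[-10,-92,45,0.04,50],[-15,-130,45,0.04,50],[-20,-168,45,0.04,50],[-25,-206,45,0.04,50],[-30,-244,45,0.04,50],[-35,-282,45,0.04,50]]

```text
time: 23.5
tool_pos: [0.4825, 0.0748, 0.2119]
ee_rot: [3.14, 0.0, 1.678]
wrist_force: [0.5, -0.6, 0.3]
width: 0.0467
```

Run:
```python
from h import *
s=snap('scene','s3.png');t=snap('top','t3.png')
o=np.zeros((600,800,3),np.uint8)
o[:300,:400]=cv2.resize(s['frame'][110:200,330:450,::-1],(400,300),interpolation=cv2.INTER_CUBIC)
o[:373,400:]=cv2.resize(t['frame'][222:292,140:215,::-1],(400,373),interpolation=cv2.INTER_CUBIC)
cv2.imwrite('pics/c6.png',o)
f=lambda s,X,x0,y0,k:((pix(s,X)-[x0,y0])*k).round(0).tolist()
print(f(s,(.5185,.357,.098),330,110,3.333),f(s,(.5185,.357,.110),330,110,3.333),f(t,(.516,.354,.098),140,222,5.333))
print(robot.get_obs()['tool_pos'])
```

```text
[[205.0, 38.0]] [[206.0, 21.0]] [[154.0, 165.0]]
[0.48265074 0.07180918 0.21211052]
```

View pics/c6.png

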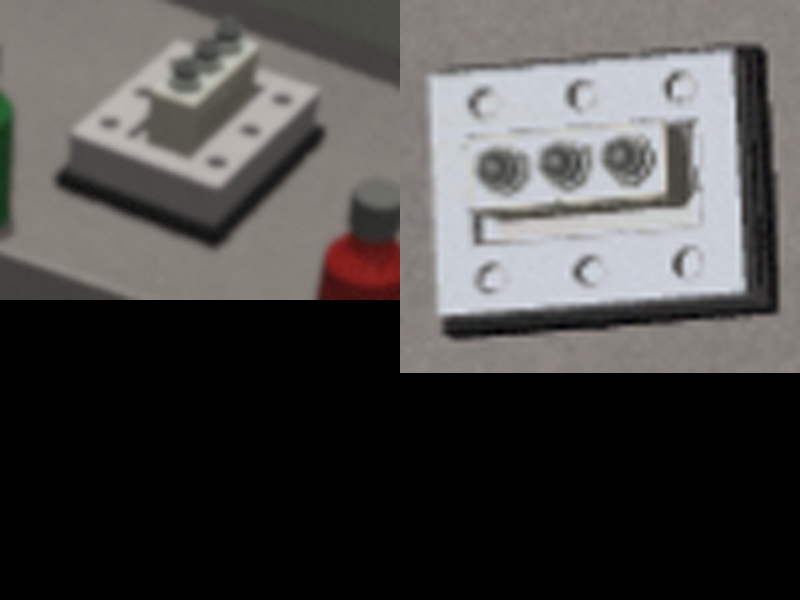

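The set sits inside the recess with a gap on all sides, upright. Now returning the bottles, starting with the round one.

step_arm:
  plan:
    - [[-7,-37,0,0,50],[-14,-75,0,0,50],[-21,-113,0,0,50],[-28,-151,0,0,50],[-35,-189,0,0,50],[-43,-227,0,0,50],[-51,-265,0,0,50],[-59,-303,0,0,50]]

```text
time: 24.27
tool_pos: [0.4241, -0.2276, 0.2118]
ee_rot: [3.14, 0.0, 1.679]
wrist_force: [1.5, -0.6, 0.5]
width: 0.047
```

step_arm:
  plan:
    - [[-7,-38,0,0,50],[-12,-65,0,0,50],[-14.5,-80,0,0,50],[-14.5,-80,-30,0,50],[-14.5,-80,-60,0,50],[-14.5,-80,-90,0,50],[-14.5,-80,-102,0,50],[-14.5,-80,-102,0,50]]

```text
time: 24.93
tool_pos: [0.4082, -0.3044, 0.1055]
ee_rot: [-3.137, -0.006, 1.678]
wrist_force: [-1.0, 0.5, -0.6]
width: 0.0471
```

step_arm:
  plan:
    - [[0,0,0,0,20],[0,0,0,0,20],[0,0,0,0,0],[0,0,0,0,0],[0,0,0,0,0],[0,0,0,0,0],[0,0,0,0,0]]

```text
time: 25.52
tool_pos: [0.4105, -0.3076, 0.1115]
ee_rot: [3.139, 0.004, 1.678]
wrist_force: [-0.4, -0.3, 5.7]
width: 0.0284
```

step_arm:
  plan:
    - [[0,0,10,0,0],[0,0,25,0,0],[0,0,45,0,0],[0,0,65,0,0],[0,0,78,0,0],[5,10,78,0,0],[15,28,78,0,0],[28,52,78,0,0]]

```text
time: 26.18
tool_pos: [0.4372, -0.2542, 0.1862]
ee_rot: [-3.141, -0.001, 1.675]
wrist_force: [0.5, 0.5, -1.9]
width: 0.0286
```

step_arm:
  plan:
    - [[15,29,0,0,0],[31,59,0,0,0],[47,89,0,0,0],[63,119,0,0,0],[79,149,0,0,0],[95,179,0,0,0],[111,209,0,0,0],[127,239,0,0,0]]

```text
time: 26.85
tool_pos: [0.5642, -0.0128, 0.1856]
ee_rot: [-3.139, -0.001, 1.678]
wrist_force: [-0.5, 0.4, -1.3]
width: 0.0285
```

step_arm:
  plan:
    - [[14,26,0,0,0],[23,42,0,0,0],[29,51.5,0,0,0],[29,51.5,0,0,0],[29,51.5,-20,0,0],[29,51.5,-40,0,0],[29,51.5,-58,0,0],[29,51.5,-68,0,0]]

```text
time: 27.52
tool_pos: [0.5913, 0.0348, 0.1159]
ee_rot: [-3.136, -0.0, 1.676]
wrist_force: [-0.4, 0.5, -2.4]
width: 0.0284
```

step_arm:
  plan:
    - [[0,0,-4,0,0],[0,0,-7,0,0],[0,0,-8,0,0],[0,0,-9,0,0],[0,0,-9,0,0],[0,0,-9,0,0]]

```text
time: 28.02
tool_pos: [0.5943, 0.0358, 0.1116]
ee_rot: [3.139, 0.001, 1.678]
wrist_force: [-0.7, -0.7, 2.3]
width: 0.0285
```

step_arm:
  plan:
    - [[0,0,0,0,50],[0,0,0,0,50],[0,0,0,0,50],[0,0,0,0,50],[0,0,20,0,50],[0,0,50,0,50],[0,0,85,0,50],[0,0,95,0,50]]

```text
time: 28.68
tool_pos: [0.5958, 0.0359, 0.2112]
ee_rot: [3.132, 0.001, 1.678]
wrist_force: [1.1, -0.2, 1.3]
width: 0.0471
```

step_arm:
  plan:
    - [[-12,-37,0,0,50],[-24,-74,0,0,50],[-36,-111,0,0,50],[-48,-148,0,0,50],[-60,-185,0,0,50],[-72,-222,0,0,50],[-84,-259,0,0,50],[-96,-296,0,0,50]]

```text
time: 29.35
tool_pos: [0.4966, -0.2616, 0.2045]
ee_rot: [3.142, -0.0, 1.678]
wrist_force: [0.4, -0.2, 0.4]
width: 0.0469
```

step_arm:
  plan:
    - [[-10,-33,0,0,50],[-16,-50,0,0,50],[-19,-59.5,0,0,50],[-19,-59.5,-30,0,50],[-19,-59.5,-60,0,50],[-19,-59.5,-90,0,50],[-19,-59.5,-102,0,50],[-19,-59.5,-105,0,50]]

```text
time: 30.02
tool_pos: [0.477, -0.3174, 0.0961]
ee_rot: [-3.137, -0.005, 1.679]
wrist_force: [-0.0, -0.5, -0.1]
width: 0.0472
```

step_arm:
  plan:
    - [[0,0,0,0,50],[0,0,0,0,20],[0,0,0,0,20],[0,0,0,0,0],[0,0,0,0,0],[0,0,0,0,0],[0,0,0,0,0],[0,0,0,0,0]]

```text
time: 30.68
tool_pos: [0.4794, -0.3204, 0.1022]
ee_rot: [3.139, 0.003, 1.678]
wrist_force: [-1.4, 0.2, 5.6]
width: 0.0283
```

step_arm:
  plan:
    - [[0,0,10,0,0],[0,0,25,0,0],[0,0,45,0,0],[0,0,65,0,0],[0,0,78,0,0],[4,10,78,0,0],[12,30,78,0,0],[22,55,78,0,0]]

```text
time: 31.35
tool_pos: [0.5001, -0.2642, 0.177]
ee_rot: [-3.14, -0.001, 1.675]
wrist_force: [-0.0, -1.0, -1.0]
width: 0.0284
```

step_arm:
  plan:
    - [[12,30,0,0,0],[25,62,0,0,0],[38,95,0,0,0],[51,128,0,0,0],[64,160,0,0,0],[76,190,0,0,0],[88,218,0,0,0],[96,237,0,0,0]]

```text
time: 32.02
tool_pos: [0.5964, -0.0235, 0.1763]
ee_rot: [-3.139, -0.002, 1.681]
wrist_force: [-0.6, 0.3, -1.5]
width: 0.0281
```

step_arm:
  plan:
    - [[2.5,8,0,0,0],[2.5,8,0,0,0],[2.5,8,-20,0,0],[2.5,8,-40,0,0],[2.5,8,-58,0,0],[2.5,8,-68,0,0],[2.5,8,-74,0,0],[2.5,8,-76,0,0]]

```text
time: 32.68
tool_pos: [0.5983, -0.0205, 0.102]
ee_rot: [-3.14, 0.0, 1.676]
wrist_force: [-4.6, 0.8, 7.3]
width: 0.0286
```

step_arm:
  plan:
    - [[0,0,-1,0,0],[0,0,-1,0,0],[0,0,-1.5,0,0],[0,0,-1.5,0,0],[0,0,-1.5,0,0]]

```text
time: 33.1
tool_pos: [0.5997, -0.0199, 0.1019]
ee_rot: [3.14, 0.001, 1.678]
wrist_force: [-1.4, -1.2, 4.9]
width: 0.0284
```

step_arm:
  plan:
    - [[0,0,0,0,50],[0,0,0,0,50],[0,0,0,0,50],[0,0,0,0,50],[0,0,25,0,50],[0,0,60,0,50],[0,0,95,0,60],[0,0,105,0,60]]

```text
time: 33.77
tool_pos: [0.6014, -0.0198, 0.2119]
ee_rot: [3.132, 0.002, 1.678]
wrist_force: [0.3, -0.7, 0.5]
width: 0.0559
```

step_arm:
  plan:
    - [[-6,-39,0,0,60],[-12,-78,0,0,60],[-19,-117,0,0,60],[-25,-156,0,0,60],[-32,-195,0,0,60],[-39,-234,0,0,60],[-45,-273,0,0,60],[-51,-305,0,0,60]]

```text
time: 34.43
tool_pos: [0.5471, -0.3272, 0.2043]
ee_rot: [-3.141, -0.0, 1.677]
wrist_force: [-0.7, 0.3, -0.2]
width: 0.0566
```

step_arm:
  plan:
    - [[-0.5,-8,0,0,60],[-0.5,-8,0,0,60],[-0.5,-8,-30,0,60],[-0.5,-8,-60,0,60],[-0.5,-8,-80,0,60],[-0.5,-8,-89,0,60],[-0.5,-8,-89,0,60],[-0.5,-8,-89,0,60]]

```text
time: 35.1
tool_pos: [0.5481, -0.3314, 0.1169]
ee_rot: [3.141, -0.0, 1.679]
wrist_force: [-0.3, -0.0, 1.2]
width: 0.0562
```

step_arm:
  plan:
    - [[0,0,0,0,30],[0,0,0,0,20],[0,0,0,0,0],[0,0,0,0,0],[0,0,0,0,0],[0,0,0,0,0],[0,0,0,0,0]]

```text
time: 35.68
tool_pos: [0.5481, -0.3332, 0.1183]
ee_rot: [3.139, 0.002, 1.678]
wrist_force: [-0.2, -0.7, 6.3]
width: 0.0363
```

Command (0.548, −0.333, 0.117). Returning to (0.605, −0.077).

step_arm:
  plan:
    - [[0,0,10,0,0],[0,0,25,0,0],[0,0,45,0,0],[0,0,65,0,0],[0,0,75,0,0],[3,12,75,0,0],[7,32,75,0,0],[12,56,75,0,0]]

```text
time: 36.35
tool_pos: [0.5589, -0.2759, 0.1896]
ee_rot: [-3.14, -0.002, 1.676]
wrist_force: [-0.4, 0.7, -2.2]
width: 0.0368
```

step_arm:
  plan:
    - [[6,28,0,0,0],[12,56,0,0,0],[19,84,0,0,0],[26,112,0,0,0],[32,140,0,0,0],[38,168,0,0,0],[42,188,0,0,0],[45,200,0,0,0]]

```text
time: 37.02
tool_pos: [0.6039, -0.0728, 0.1895]
ee_rot: [-3.139, -0.002, 1.681]
wrist_force: [-0.1, -0.4, -1.9]
width: 0.0364
```

step_arm:
  plan:
    - [[0,0,0,0,0],[0,0,0,0,0],[0,0,-20,0,0],[0,0,-40,0,0],[0,0,-57,0,0],[0,0,-67,0,0],[0,0,-73,0,0],[0,0,-73,0,0]]

```text
time: 37.68
tool_pos: [0.604, -0.0779, 0.1187]
ee_rot: [-3.141, 0.0, 1.676]
wrist_force: [-0.4, -0.3, -2.2]
width: 0.0363
```

step_arm:
  plan:
    - [[0,0,-1,0,0],[0,0,-1.5,0,0],[0,0,-1.5,0,0],[0,0,-1.5,0,0]]

```text
time: 38.02
tool_pos: [0.605, -0.0772, 0.118]
ee_rot: [3.14, 0.001, 1.677]
wrist_force: [-1.5, -0.4, 2.2]
width: 0.0366
```

Contact. I'll release, lift and move back clear of the top view.

step_arm:
  plan:
    - [[0,0,0,0,60],[0,0,0,0,60],[0,0,0,0,60],[0,0,0,0,60],[0,0,25,0,60],[0,0,60,0,60],[0,0,95,0,60],[0,0,130,0,60]]

```text
time: 38.68
tool_pos: [0.6042, -0.0763, 0.2479]
ee_rot: [-3.141, -0.001, 1.678]
wrist_force: [0.6, 0.9, 0.4]
width: 0.0559
```

step_arm:
  plan:
    - [[-20,-30,0,0,60],[-40,-60,0,0,60],[-60,-90,0,0,60],[-80,-120,0,0,60],[-100,-150,0,0,60],[-120,-180,0,0,60],[-140,-210,0,0,60],[-160,-240,0,0,60]]

```text
time: 39.35
tool_pos: [0.4435, -0.3177, 0.2471]
ee_rot: [3.141, 0.0, 1.678]
wrist_force: [0.6, -0.0, -0.9]
width: 0.0569
```

Run:
```python
from h import *
print(robot.get_obs()['time'])
t=snap('top','t4.png');s=snap('scene','s4.png')
o=np.zeros((600,800,3),np.uint8)
g=cv2.imread('pics/top0.png'); b=t['frame'][:,:,::-1]
o[:300,:400]=cv2.resize(g[160:280,240:400],(400,300),interpolation=cv2.INTER_CUBIC)
o[:300,400:]=cv2.resize(b[160:280,240:400],(400,300),interpolation=cv2.INTER_CUBIC)
o[300:,:400]=cv2.resize(s['frame'][120:330,200:480,::-1],(400,300),interpolation=cv2.INTER_CUBIC)
df=cv2.absdiff(g,np.ascontiguousarray(b))[160:280,240:400]
o[300:,400:]=cv2.resize(df,(400,300))
cv2.imwrite('pics/f.png',o)
# template shift of each cap/jar/carton, old vs new
from math import floor
for n,(u,v),h in(('round',(307,216),11),('square',(331,214),11),('slim',(356.5,208),11),('jar',(369,237.5),10),('carton',(294.5,250),18)):
    u,v=int(u),int(v); S=4
    A=cv2.resize(g[v-h:v+h,u-h:u+h],None,fx=S,fy=S,interpolation=cv2.INTER_CUBIC)
    B=cv2.resize(np.ascontiguousarray(b[v-h-5:v+h+5,u-h-5:u+h+5]),None,fx=S,fy=S,interpolation=cv2.INTER_CUBIC)
    r=cv2.matchTemplate(B,A,cv2.TM_CCOEFF_NORMED);_,m,_,l=cv2.minMaxLoc(r)
    print(n,'score',round(m,2),'px shift',(np.array(l)/S-5))
```

```text
39.35
round score 0.78 px shift [-0.75  0.25]
square score 0.47 px shift [-0.5  -0.25]
slim score 0.91 px shift [-0.25  0.  ]
jar score 1.0 px shift [0. 0.]
carton score 1.0 px shift [0. 0.]
```

View pics/f.png

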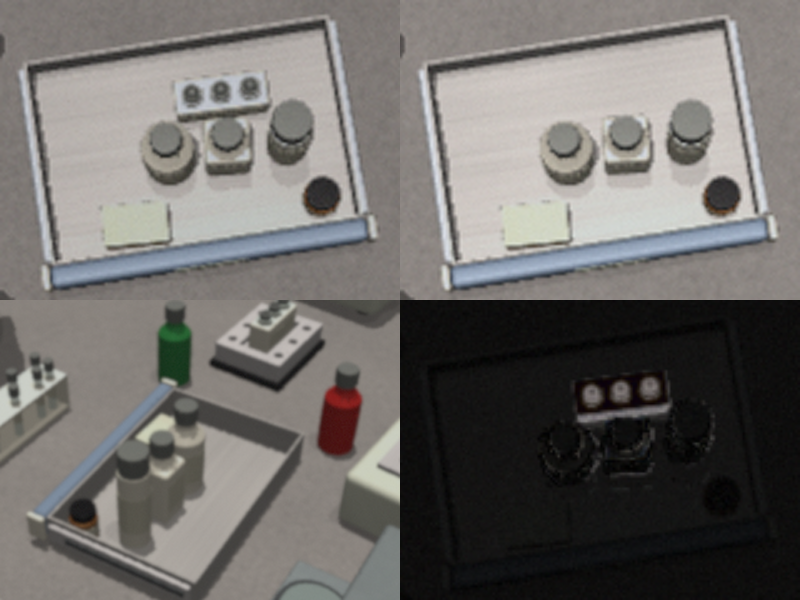

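All three bottles stand upright at their start spots, shifted by no more than 0.75 px (about 1.7 mm). The jar and carton haven't moved, and the set is in the block. Handing in.

```bash
python3 -c "
from bench import robot
print(robot.close_job(), robot.get_obs()['time'])"
```

```text
the job is handed in; nothing more can be done
the job is handed in; nothing more can be done
```

The job is done and handed in at about 39 s, well under the 152 s limit. I moved the slim, square and round bottles to the side tray, seated the cell set in the cooling block's recess, then put all three bottles back in the drawer.

**Last checks**
- **Bottles:** all three stand upright at their start spots. Comparing the top views from before and after puts each within about 0.75 px (1.7 mm) of where it stood. The image match was weak for the square bottle (score 0.47), because the cell set behind it is gone, and fair for the round one (0.78).
- **Jar and carton:** no shift at all.
- **Cell set:** its underside touched down at about 32 mm, which is the recess floor. The pictures show it inside the recess with a gap on all sides.

**One thing off:** setting the round bottle down in the tray gave a brief 26 N on the wrist, below the 120 N limit. I looked again and it stood upright, clear of the rim.

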